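Isolate, close the fuse bay and switch back on

ROBOT

A 6-joint arm with a two-finger parallel gripper is mounted at the origin on the work surface. World frame = base frame: x ahead of the robot, y to its left, z up, the work surface at z = 0. Lengths are in m, angles in rad, forces in N, time in s.
With the tool pointing down it reaches from about 0.25 to 0.725 m from the base axis. Payload 4 kg.
Tool frame: the origin (TCP) lies midway between the tips of the shut fingers; the grasp point (between the pads) lies 19 mm behind it; z points along the fingers, y is the direction in which the jaws open and shut (so a half turn about z gives the same grasp; the last joint's range is limited). The gripper opens to 85 mm and grips with 20 to 120 N. Pads are 22 mm wide; open, the fingers measure 114 mm over their backs; the gripper's body (76 mm by 85 mm) begins 54 mm behind the grasp point. The pads swing forward as they close: fully open they stand 13 mm farther back than shut.
Start: joints at [-1.322, 0.241, 0.005, 1.335, 0, 1.571], TCP at [0.123, -0.485, 0.231] pointing down, gripper open.
Joint ranges: [-2.72, 2.72], [-1.05, 1.87], [-1.09, 1.28], [-1.99, 2.15], [-1.42, 1.44], [-3.14, 3.14]. Speed limits (rad/s): [2.79, 2.79, 3.14, 3.14, 3.14, 3.14].

INTERFACE

Orientations are given as a unit quaternion [x, y, z, w].
In Python, from workcell import get_obs, camera, camera_model, job_done, masks_of gives the robot as it stands.
- The arm moves only by the tool jog_arm, never from a script. Its argument "deltas" is a list that holds one entry, the list of rows, each a list of 7 numbers: the shift along the tool's x, y, z in mm, then the turn, a rotation vector about the tool's x, y, z in degrees, then the finger opening in mm, from 0 to 85.4. A call has 1 to 5 rows; each row shifts and turns the pose as measured when the row begins, along the tool's axes as they then stand; what a row does not reach is not made up. A row lasts 1/10 s, in which the tool goes at most 50 mm and 8.59 degrees, less where a joint would pass 70% of its speed; a pose out of reach is approached as far as the arm can. A call with a gripper value outside its range is refused whole. The fingers move at their own pace and stop on an object; the grip force is fixed at half the most. Time passes only in rows, so rows that do not move let the fingers close. It gives the time, the measured TCP pose, the force and the opening at its end, in the units of the state.
- get_obs(): the state, without advancing time (a new reading comes with each control period).
- camera(name): name is "scene" or "top"; returns the picture (420x560x3 uint8, red, green, blue); there is no depth.
- camera_model(name): a dict with "fovy" (degrees; the focal length in pixels is half the picture's height over the tangent of half this angle, whatever the lens; pixels are square), "cx", "cy" (the principal point, pixels), "pose" (4x4, takes a point from camera to world coordinates). Camera axes: x right, y down, z forward; pixel columns grow to the right and rows downward; lengths in m; the calibration is good to about 2 mm. A picture is of the moment at which its call begins. camera_model takes no time and is no camera call.
- job_done(): hands the job in, once; it reports no verdict.
Trained networks look in the newest picture that a camera, given by its name, has taken for a name from the list of things; names that differ only in an ending like _2 or _b are one class to them, and where a whole thing is asked for, a point or a joint stands for the part that bears it (a point fixed in the world has none). Each returns a list of dicts, best first, with "conf" (0 to 1); they miss things now and then, are a little off and sometimes report something else, mostly with a low value. They report only what shows in the picture. A call takes as long as a camera call. They do not tell look-alikes from the thing itself.
- masks_of(target, camera): "pixels" (420x560 bool, what is visible of it) and "at" ([column, row] in pixels, amid what is visible of it).
The state is a dict: "clock": time; "joint_pos": joint angles; "joint_vel": joint speeds; "tau": joint torques, N m; "eef_pos": TCP position; "tool_rot": TCP orientation; "ft_force": force on the tool from outside, world axes, zero at the start; "ft_torque": the same for the moment, N m; "grip_width": finger opening in m.
Only numpy, scipy, OpenCV 4.12 (cv2) and the standard library are available. Lean on these libraries where they do the work, as an engineer would, in place of code of your own. Each camera call takes 0.05 s, during which the arm holds its last target. There are 200 camera calls.

TASK

Close up the grey power unit safely. First switch off the isolator with the red handle; with it off, take the loose cover plate, tilt it so that its yellow-edged tongue hooks under the unit's yellow lip, and lower the other edge until the plate lies flat in its recess over the fuses; then switch the red handle back on and let go. Leave the blue-handled isolator switched on throughout, and do not shift the bottle or the camcorder.

Things in the scene. Friction and masses are not known exactly. Their poses are not given: they have to be found in the camera images.
- red_isolator: Isolator with a red handle: fixed grey housing 70 (x) x 80 (y) x 80 (z) mm, origin at the centre of its underside. The handle on top pivots about the housing's x axis at 85 mm above the underside, over the centre, and swings in the housing's y-z plane. A green bar on top at +y marks ON, a black bar at -y OFF. It feeds the unit and starts ON.
- red_handle (a joint): Angle of the red handle from upright, rad: +0.6 leaning to its housing's +y side (green bar) is ON, -0.6 leaning to the -y side (black bar) is OFF; both are stops. The handle is heavy (0.2 kg), so past upright it falls over to the stop on that side and rests there; about 1 N sideways at the tip carries it over.
- red_tip (a point): Middle of the free end of the red handle, 75 mm from the pivot. The red grip is 26 mm wide (along the pivot axis), 10 mm thick, and covers the outer 47 mm of the handle; the inner 28 mm is a thin steel stem.
- blue_isolator: Isolator with a blue handle: fixed grey housing 70 (x) x 80 (y) x 80 (z) mm, origin at the centre of its underside. The handle on top pivots about the housing's x axis at 85 mm above the underside, over the centre, and swings in the housing's y-z plane. A green bar on top at +y marks ON, a black bar at -y OFF. It starts ON and must stay so. The two isolators may stand in either of two places.
- blue_handle (a joint): Angle of the blue handle from upright, rad: +0.6 leaning to its housing's +y side (green bar) is ON, -0.6 leaning to the -y side (black bar) is OFF; both are stops. The handle is heavy (0.2 kg), so past upright it falls over to the stop on that side and rests there; about 1 N sideways at the tip carries it over.
- blue_tip (a point): Middle of the free end of the blue handle, 75 mm from the pivot. The blue grip is 26 mm wide (along the pivot axis), 10 mm thick, and covers the outer 47 mm of the handle; the inner 28 mm is a thin steel stem.
- unit: Grey power unit, fixed, 170 (x) x 146 (y) mm, origin at the centre of its underside. On top a centred recess for the cover, 134 (x) x 116 (y) mm; its floor is a ledge 60 mm above the underside, around an open fuse bay 100 x 86 mm. The recess walls at +x, +y and -y rise 8 mm above the ledge (top at 68 mm); the lip is on the -x side.
- lip (a point): Middle of the lower free edge of the unit's yellow lip, at x = -55 mm, y = 0, z = 71 mm in the unit's frame. The lip runs the full width along y, is 5 mm thick (z 71 to 76 mm) and overhangs the recess by 12 mm (the recess ends at x = -67 mm); the slot under it is 11 mm high.
- cover: Loose aluminium cover plate 130 (x) x 110 (y) x 5 mm, about 0.2 kg, flat on the bench; origin at the centre of its underside. Its -x edge, with a yellow stripe, is the tongue that goes under the lip (x axes of cover and unit then agree). On top a solid black grip bar, 12 mm thick (x), 50 mm long (y), from 5 to 40 mm above the underside, centred at x = +12 mm, y = 0.
- tongue (a point): Middle of the cover's tongue edge (x = -65 mm, y = 0, half way through the thickness). When the cover is seated its underside lies on the ledge, 8 to 12 mm of the tongue is under the lip and there is about 3 mm of play at each side.
- bottle: Clear water bottle with a blue cap, loose, 60 mm in diameter, 180 mm tall, origin at the centre of its underside.
- camcorder: Grey camcorder, loose, 50 (x) x 140 (y) x 65 mm, lens towards its +y, origin at the centre of its underside (of the 110 mm long case).
Mind the look-alikes: they are no part of the job. What is shaped like the red_isolator but purple is not meant. There is more than one size of the cover; the job needs the larger.

How it is judged:
On the way, in this order (a step that is already met when the one before it is completed fails the run):
1. the red handle is switched off (value of joint red_handle below -0.5 rad), for 0.2 s.
2. with the red handle off, the cover, still tilted, has its tongue under the lip (value of joint red_handle below -0.5 rad and angle between cover's own z axis and vertical above 0.05 rad and x of tongue in the frame of unit below -0.0585 m and z of tongue in the frame of unit between 0.058 and 0.071 m and y of tongue in the frame of unit between -0.012 and 0.012 m), for 0.1 s.
3. with the red handle off, the cover lies flat in the recess, tongue under the lip (value of joint red_handle below -0.5 rad and x of tongue in the frame of unit below -0.0585 m and z of tongue in the frame of unit between 0.058 and 0.071 m and y of tongue in the frame of unit between -0.012 and 0.012 m and angle between cover's own z axis and vertical below 0.03 rad and z of cover in the frame of unit between 0.0575 and 0.0628 m and angle between the x axis of cover and the x axis of unit, either way round below 0.06 rad), for 0.2 s.
4. the red handle is switched back on, the cover still seated (value of joint red_handle above 0.5 rad and x of tongue in the frame of unit below -0.0585 m and z of tongue in the frame of unit between 0.058 and 0.071 m and y of tongue in the frame of unit between -0.012 and 0.012 m and angle between cover's own z axis and vertical below 0.03 rad and z of cover in the frame of unit between 0.0575 and 0.0628 m and angle between the x axis of cover and the x axis of unit, either way round below 0.06 rad), for 0.2 s.
At the end, for the whole second after the job is handed in: Red and blue handles both ON (above 0.5 rad). Cover released, at rest, flat within 0.03 rad on the ledge (underside 57.5 to 62.8 mm above the unit's), in line within 0.06 rad, its tongue edge at least 3.5 mm under the lip and within 12 mm of its middle (all of step 4 and value of joint blue_handle above 0.5 rad and linear speed of cover below 0.01 m/s and contact force between the fingers and cover below 0.1 N); the robot touches nothing.
It fails at once if the blue handle is moved off its ON stop (below 0.4 rad) (value of joint blue_handle below 0.4 rad).
It fails at once if the bottle is shifted by more than 20 mm or tipped (distance of bottle from where it was at the start of the episode above 0.02 m or angle between bottle's own z axis and vertical above 0.3 rad).
It fails at once if the camcorder is shifted by more than 20 mm (distance of camcorder from where it was at the start of the episode above 0.02 m).
It also fails if it takes over 67 s, if anything falls off the work surface, if the arm or the gripper's body presses on something with over 40 N, if the wrist force passes 120 N, or if a joint passes its speed limit or range.

## Working session

There is one attempt and no reset: what is moved stays moved. The work goes in short steps, Python scripts to look and compute and a tool call to move; the robot and the scene stay as the last step left them, time stands still between calls to the robot, and variables do not carry over. Pictures are saved under pics/ and viewed, about 8 in all and at most 12, crops included, and the job is handed in when it is done.

Besides the shell and the picture viewer there is one more tool, called after "Emit:" as name(argument=value, ...) on one line, values as JSON. jog_arm: Moves the arm, as the interface text tells. Its arguments: {"type":"object","properties":{"deltas":{"type":"array"}},"required":["deltas"]}

```bash
mkdir -p pics
cat > a.py <<'E'
import numpy as np,cv2
from workcell import *
def ray(n,uv):
    m=camera_model(n);f=210/np.tan(np.radians(m["fovy"])/2);P=np.array(m["pose"])
    d=P[:3,:3]@np.array([(uv[0]-m["cx"])/f,(uv[1]-m["cy"])/f,1]);return P[:3,3],d
def atz(n,uv,z):
    o,d=ray(n,uv);return (o+d*(z-o[2])/d[2])[:3]
def proj(n,p):
    m=camera_model(n);f=210/np.tan(np.radians(m["fovy"])/2);P=np.array(m["pose"])
    q=P[:3,:3].T@(np.array(p)-P[:3,3]);return np.array([m["cx"]+f*q[0]/q[2],m["cy"]+f*q[1]/q[2]])
E
python3 - <<'E'
from a import *
for n in("scene","top"):
    im=camera(n);cv2.imwrite(f"pics/{n}0.png",im[:,:,::-1]);m=camera_model(n);print(n,m["fovy"],m["cx"],m["cy"],np.round(m["pose"],3).tolist())
for t in["red_isolator","red_handle","blue_isolator","unit","cover","bottle","camcorder"]:
    for r in masks_of(t,"top"):print(t,round(r["conf"],2),np.round(r["at"]),r["pixels"].sum())
print(get_obs())
E
```

```text
scene 52.83340348798569 275.5962421767591 208.27286753275777 [[-0.637, 0.536, -0.554, 1.133], [0.771, 0.443, -0.458, 0.546], [-0.0, -0.719, -0.695, 0.893], [0.0, 0.0, 0.0, 1.0]]
top 51.470826552475444 274.8323254749034 212.0408845975142 [[0.005, -0.998, 0.068, 0.442], [-1.0, -0.005, -0.007, 0.066], [0.007, -0.067, -0.998, 1.434], [0.0, 0.0, 0.0, 1.0]]
red_isolator 0.73 [183. 196.] 744
red_isolator 0.64 [146. 227.] 720
red_isolator 0.36 [214. 244.] 150
red_handle 0.65 [175. 196.] 156
red_handle 0.48 [140. 227.] 122
blue_isolator 0.68 [221. 247.] 635
unit 0.76 [300. 190.] 2567
cover 0.61 [341. 256.] 630
bottle 0.61 [370. 156.] 484
bottle 0.44 [230. 154.] 794
camcorder 0.64 [229. 155.] 812
{'clock': 0.45, 'joint_pos': array([-1.32203041e+00,  2.40645550e-01,  4.89395910e-03,  1.33518612e+00,
        3.55740190e-05,  1.57080672e+00]), 'joint_vel': array([ 0.001641  , -0.00297045,  0.00214059, -0.00096881, -0.00195828,
       -0.00032754]), 'tau': array([ 6.52408448e-05, -3.71810138e+01,  2.52396083e+01,  3.83013248e-03,
        4.98872964e-06,  1.17300056e-05]), 'eef_pos': array([ 0.12310288, -0.48456014,  0.23124314]), 'tool_rot': array([ 9.92275050e-01,  1.24057324e-01,  8.87913147e-06, -7.23515058e-05]), 'ft_force': array([-0.00615768, -0.22126016, -0.59503042]), 'ft_torque': array([-0.02226364,  0.05493924,  0.01234964]), 'grip_width': 0.08537418482382152}
```

Run:
```python
import cv2
a=cv2.imread("pics/top0.png")[120:320,110:410]
cv2.imwrite("pics/top0c.png",cv2.resize(a,(800,533),interpolation=cv2.INTER_CUBIC))
b=cv2.imread("pics/scene0.png")
cv2.imwrite("pics/scene0b.png",cv2.resize(b,(800,600),interpolation=cv2.INTER_CUBIC))
```

```text
(no output)
```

View pics/top0c.png

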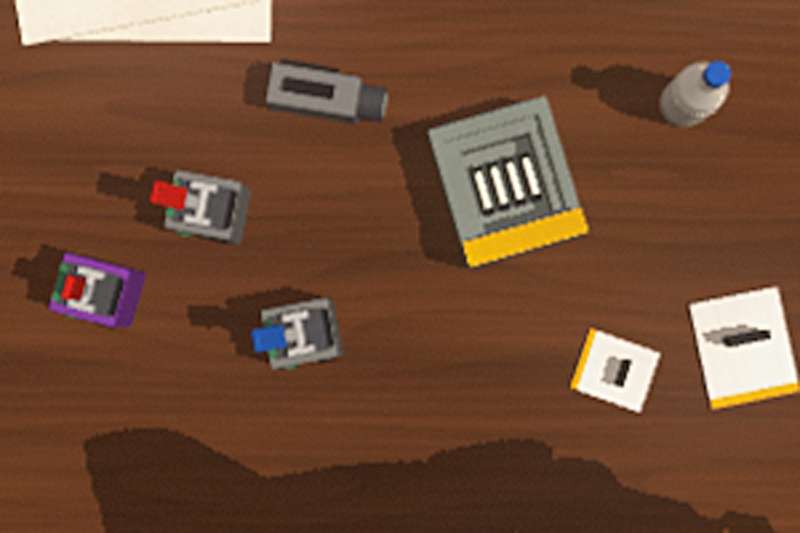

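View pics/scene0b.png

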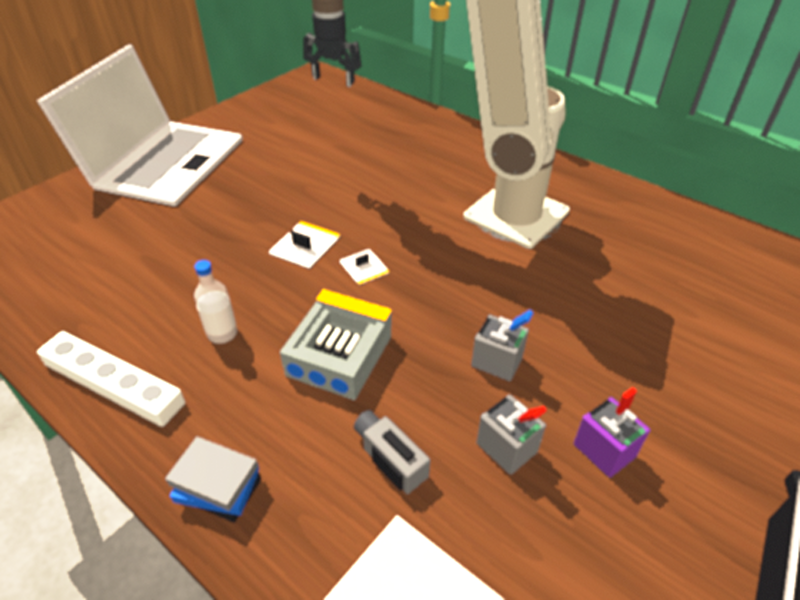

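Top view: the red handle on the grey housing is at (173,194). The look-alike with a purple housing is at (140,227), and blue is at (214,247). The large cover is at (389,250) and the small one at (341,259). The unit is at (300,190), with its yellow lip at the image bottom (-x side). I'll fit poses next.

```bash
cat >> a.py <<'E'
from scipy.optimize import minimize
def box(x0,x1,y0,y1,z0,z1):return np.array([[x,y,z] for x in(x0,x1) for y in(y0,y1) for z in(z0,z1)])
def place(pts,p):
    c,s=np.cos(p[2]),np.sin(p[2]);return pts@np.array([[c,-s,0],[s,c,0],[0,0,1]]).T+[p[0],p[1],0]
def sil(n,parts,p,S=4):
    o=np.zeros((420*S,560*S),np.uint8)
    for b in parts:
        q=np.array([proj(n,v) for v in place(b,p)])
        cv2.fillConvexPoly(o,cv2.convexHull(np.round((q+.5)*S).astype(np.int32)),1)
    return o
def fit(masks,parts,p0):
    M={n:cv2.resize(m.astype(np.uint8),None,fx=4,fy=4,interpolation=cv2.INTER_NEAREST) for n,m in masks.items()}
    def cost(p):
        c=0
        for n,m in M.items():
            s=sil(n,parts,p);c+=1-(s&m).sum()/max(1,(s|m).sum())
        return c
    best=None
    for k in range(2):
        st=p0 if best is None else best.x
        r=minimize(cost,st,method="Nelder-Mead",options=dict(initial_simplex=np.array([st]+[np.array(st)+np.eye(3)[i]*[.015,.015,.1][i] for i in range(3)]),xatol=1e-4,fatol=1e-4))
        best=r
    return best
COVER=[box(-.065,.065,-.055,.055,0,.005),box(.006,.018,-.025,.025,.005,.04)]
UNIT=[box(-.085,.085,-.073,.073,0,.068),box(-.085,-.055,-.073,.073,.068,.076)]
LIP=[box(-.085,-.055,-.073,.073,.071,.076)]
def handle(a):
    b=box(-.013,.013,-.005,.005,.028,.075);c,s=np.cos(a),np.sin(a)
    return np.c_[b[:,0],b[:,1]*c+b[:,2]*s,.085-b[:,1]*s+b[:,2]*c]
HOUS=[box(-.035,.035,-.04,.04,0,.08),handle(.6)]
def pick(t,n,near):
    rs=[r for r in masks_of(t,n)];
    r=min(rs,key=lambda r:np.linalg.norm(np.array(r["at"])-near));return r["pixels"],r["at"],r["conf"]
def hsv(im):return cv2.cvtColor(im,cv2.COLOR_RGB2HSV)
E
cat > m.py <<'E'
from a import *
ims={n:camera(n) for n in("scene","top")}
def comp(m,p):
    k,l=cv2.connectedComponents(m.astype(np.uint8));ys,xs=np.nonzero(l);i=np.argmin((xs-p[0])**2+(ys-p[1])**2);return l==l[ys[i],xs[i]]
col={}
for n,im in ims.items():
    h=hsv(im);col[n]=dict(y=(abs(h[...,0].astype(int)-23)<7)&(h[...,1]>150)&(h[...,2]>130),w=(h[...,1]<60)&(h[...,2]>190),r=((h[...,0]<5)|(h[...,0]>175))&(h[...,1]>190)&(h[...,2]>110),b=(abs(h[...,0].astype(int)-110)<10)&(h[...,1]>150)&(h[...,2]>90))
def show(name,r,m):print(name,np.round(r.x,4),"cost",round(r.fun,3),{k:int(v.sum()) for k,v in m.items()})
seed={}
def run(name,t,parts,p0,ps,masks=None):
    m=masks
    if m is None:
        m={}
        for n in ps:
            a=pick(t,n,ps[n]);
            if np.linalg.norm(np.array(a[1])-ps[n])<15:m[n]=a[0]
            else:print("miss",name,n,a[1:])
    r=fit(m,parts,p0);show(name,r,m);seed[name]=r.x
    for n in m:
        rr=fit({n:m[n]},parts,r.x);show("   "+n,rr,{n:m[n]})
    return r.x
cs=lambda u,v:np.array([u*.7,v*.7])
u0=list(atz("top",(300,190),.06)[:2])+[.26]
run("unit","unit",UNIT,u0,{"top":(300,190),"scene":cs(337,345)})
run("lip","",LIP,seed["unit"],0,{"top":comp(col["top"]["y"],(307,209)),"scene":comp(col["scene"]["y"],cs(352,304))})
c0=list(atz("top",(389,250),0)[:2])+[.19]
cm={}
for n,p in(("top",(389,250)),("scene",cs(300,245))):
    m=comp(cv2.morphologyEx((col[n]["y"]|col[n]["w"]).astype(np.uint8),cv2.MORPH_CLOSE,np.ones((3,3))),p)
    cn,_=cv2.findContours(m.astype(np.uint8),0,1);z=np.zeros(m.shape,np.uint8);cv2.fillPoly(z,[max(cn,key=cv2.contourArea)],1);cm[n]=z>0
run("cover","",COVER[:1],c0,0,cm)
run("cover_net","cover",COVER,c0,{"top":(389,250),"scene":cs(303,243)})
r0=list(atz("top",(187,196),.05)[:2])+[-.16]
run("red","red_isolator",HOUS,r0,{"top":(183,196),"scene":cs(512,430)})
run("redgrip","",HOUS[1:],seed["red"],0,{"top":comp(col["top"]["r"],(173,193)),"scene":comp(col["scene"]["r"],cs(535,412))})
b0=list(atz("top",(221,247),.05)[:2])+[.1]
run("blue","blue_isolator",HOUS,b0,{"top":(221,247),"scene":cs(500,345)})
for n,p in(("top",(373,150)),("scene",cs(205,268))):
    m=comp(col[n]["b"],p);ys,xs=np.nonzero(m);print("cap",n,xs.mean(),ys.mean(),atz(n,(xs.mean(),ys.mean()),.175))
for p in((210,155),(255,158)):print("cam",atz("top",p,.05))
print("purple",atz("top",(140,227),.1))
S={"unit":UNIT,"lip":LIP,"cover":COVER,"red":HOUS,"blue":HOUS}
T=[]
for n,(y0,y1,x0,x1) in dict(top=(130,290,130,420),scene=(150,340,180,470)).items():
    v=cv2.resize(ims[n][:,:,::-1].copy(),None,fx=4,fy=4,interpolation=cv2.INTER_CUBIC)
    for k,pp in S.items():
        for b in pp:
            cn,_=cv2.findContours(sil(n,[b],seed[k]),0,1);cv2.drawContours(v,cn,-1,(0,255,0),1)
    T.append(cv2.resize(v[4*y0:4*y1,4*x0:4*x1],(540,int(540*(y1-y0)/(x1-x0)))))
w=np.vstack(T)[:600+60];cv2.imwrite("pics/ov.png",cv2.resize(w,(int(w.shape[1]*600/w.shape[0]),600)))
E
time python3 m.py
```

```text
Traceback (most recent call last):
  File "m.py", line 24, in <module>
    run("unit","unit",UNIT,u0,{"top":(300,190),"scene":cs(337,345)})
    ~~~^^^^^^^^^^^^^^^^^^^^^^^^^^^^^^^^^^^^^^^^^^^^^^^^^^^^^^^^^^^^^
  File "m.py", line 18, in run
    r=fit(m,parts,p0);show(name,r,m);seed[name]=r.x
  File "a.py", line 31, in fit
    r=minimize(cost,st,method="Nelder-Mead",options=dict(initial_simplex=np.array([st]+[np.array(st)+np.eye(3)[i]*[.015,.015,.1][i] for i in range(3)]),xatol=1e-4,fatol=1e-4))
  File "a.py", line 26, in cost
    s=sil(n,parts,p);c+=1-(s&m).sum()/max(1,(s|m).sum())
  File "a.py", line 18, in sil
    q=np.array([proj(n,v) for v in place(b,p)])
                ~~~~^^^^^
  File "a.py", line 9, in proj
    m=camera_model(n);f=210/np.tan(np.radians(m["fovy"])/2);P=np.array(m["pose"])
ValueError: time passes only in moves, steps and waits

real	0m11.859s
user	0m5.193s
sys	0m1.402s
```

Cache the camera model.

```bash
sed -i 's/^from workcell import \*/from workcell import *\nimport functools,workcell\ncamera_model=functools.cache(workcell.camera_model)/' a.py; time python3 m.py
```

```text
unit [ 0.6117 -0.0221  0.2954] cost 0.059 {'top': 2538, 'scene': 3897}
   top [ 0.6112 -0.0217  0.289 ] cost 0.026 {'top': 2538}
   scene [ 0.6123 -0.0229  0.3045] cost 0.025 {'scene': 3897}
lip [ 0.6123 -0.0243  0.295 ] cost 0.208 {'top': 481, 'scene': 496}
   top [ 0.6127 -0.0233  0.2903] cost 0.061 {'top': 481}
   scene [ 0.6109 -0.0248  0.2958] cost 0.108 {'scene': 496}
cover [ 0.4157 -0.3194  0.2007] cost 0.227 {'top': 1366, 'scene': 784}
   top [ 0.4163 -0.3184  0.2078] cost 0.028 {'top': 1366}
   scene [ 0.4133 -0.3207  0.2049] cost 0.186 {'scene': 784}
cover_net [ 0.4143 -0.3173  0.1972] cost 0.109 {'top': 1386, 'scene': 818}
   top [ 0.4143 -0.3173  0.1972] cost 0.032 {'top': 1386}
   scene [ 0.4153 -0.3199  0.1893] cost 0.068 {'scene': 818}
red [ 0.5783  0.336  -0.2003] cost 0.191 {'top': 700, 'scene': 1687}
   top [ 0.5783  0.336  -0.2003] cost 0.099 {'top': 700}
   scene [ 0.5807  0.3349 -0.1776] cost 0.085 {'scene': 1687}
redgrip [ 0.5753  0.3359 -0.3397] cost 0.524 {'top': 108, 'scene': 99}
   top [ 0.5788  0.3365 -0.2614] cost 0.19 {'top': 108}
   scene [ 0.5713  0.3379 -0.4918] cost 0.267 {'scene': 99}
blue [0.4299 0.2199 0.2   ] cost 0.111 {'top': 694, 'scene': 1377}
   top [0.43   0.2206 0.199 ] cost 0.058 {'top': 694}
   scene [0.4297 0.2197 0.1902] cost 0.048 {'scene': 1377}
cap top 378.51612903225805 147.32258064516128 [ 0.71884479 -0.24601112  0.175     ]
cap scene 141.82432432432432 186.95945945945945 [ 0.71968053 -0.24401217  0.175     ]
cam [0.71782159 0.26500004 0.05      ]
cam [0.70901911 0.12057572 0.05      ]
purple [0.48407356 0.46806048 0.1       ]
real	0m55.537s
user	0m30.492s
sys	0m22.164s
```

View pics/ov.png

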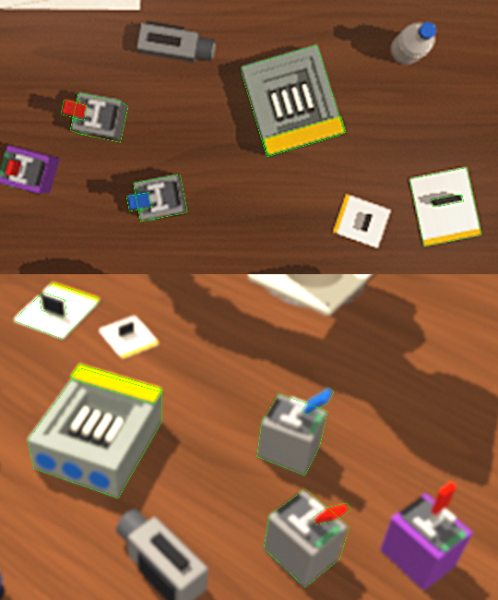

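```bash
cat > p.py <<'E'
import sys,numpy as np,json
from scipy.spatial.transform import Rotation as R
from workcell import get_obs
R0=R.from_matrix(np.array([[0,1,0],[1,0,0],[0,0,-1.]]))
FR=dict(red=(.578,.336,-.19),unit=(.612,-.023,.293),cover=(.415,-.3185,.200),w=(0,0,0))
try:FR.update(json.load(open("fr.json")))
except OSError:pass
def rot(c,th):return R.from_euler("z",c)*R.from_euler("y",-th)*R0
def world(fr,p):
    x,y,c=FR[fr];return R.from_euler("z",c).apply(p)+[x,y,0]
def plan(pos,rt,n,g):
    o=get_obs();p=o["eef_pos"];r=R.from_quat(o["tool_rot"])
    print("t",round(o["clock"],2),"tcp",np.round(p,4),"F",np.round(o["ft_force"],1),"w",round(o["grip_width"],4))
    w=(rt*r.inv()).as_rotvec()/n;d=(np.array(pos)-p)/n;rows=[]
    for i in range(n):
        ri=R.from_rotvec(w*i)*r
        rows.append([round(float(v),1) for v in ri.inv().apply(d*1000)]+[round(float(v),1) for v in np.degrees(ri.inv().apply(w))]+[g])
    for i in range(0,n,5):print(json.dumps(rows[i:i+5]))
if __name__=="__main__":
    # frame x y z tilt n grip [c offset]
    f=sys.argv[1];x,y,z,th=map(float,sys.argv[2:6]);n=int(sys.argv[6]);g=float(sys.argv[7])
    c=FR[f][2]+(float(sys.argv[8]) if len(sys.argv)>8 else 0)
    t=world(f,[x,y,z]);print("goal",np.round(t,4));plan(t,rot(c,np.radians(th)),n,g)
E
python3 p.py red -.008 .068 .23 0 25 0
```

```text
goal [0.583  0.4043 0.23  ]
t 1.15 tcp [ 0.1231 -0.4846  0.2313] F [-0.1  0.3 -0.7] w 0.0851
[[26.6, -29.9, 0.1, -0.0, -0.0, -2.6, 0.0], [27.9, -28.7, 0.1, -0.0, -0.0, -2.6, 0.0], [29.2, -27.4, 0.1, -0.0, -0.0, -2.6, 0.0], [30.4, -26.1, 0.1, -0.0, -0.0, -2.6, 0.0], [31.5, -24.7, 0.1, -0.0, -0.0, -2.6, 0.0]]
[[32.6, -23.2, 0.1, -0.0, -0.0, -2.6, 0.0], [33.6, -21.7, 0.1, -0.0, -0.0, -2.6, 0.0], [34.6, -20.2, 0.1, -0.0, -0.0, -2.6, 0.0], [35.5, -18.6, 0.1, -0.0, -0.0, -2.6, 0.0], [36.3, -16.9, 0.1, -0.0, -0.0, -2.6, 0.0]]
[[37.0, -15.3, 0.1, -0.0, -0.0, -2.6, 0.0], [37.7, -13.6, 0.1, -0.0, -0.0, -2.6, 0.0], [38.2, -11.9, 0.1, -0.0, -0.0, -2.6, 0.0], [38.7, -10.1, 0.1, -0.0, -0.0, -2.6, 0.0], [39.1, -8.4, 0.1, -0.0, -0.0, -2.6, 0.0]]
[[39.5, -6.6, 0.1, -0.0, -0.0, -2.6, 0.0], [39.7, -4.8, 0.1, -0.0, -0.0, -2.6, 0.0], [39.9, -3.0, 0.1, -0.0, -0.0, -2.6, 0.0], [40.0, -1.2, 0.1, -0.0, -0.0, -2.6, 0.0], [40.0, 0.6, 0.1, -0.0, -0.0, -2.6, 0.0]]
[[40.0, 2.4, 0.1, -0.0, -0.0, -2.6, 0.0], [39.8, 4.2, 0.1, -0.0, -0.0, -2.6, 0.0], [39.6, 6.0, 0.1, -0.0, -0.0, -2.6, 0.0], [39.3, 7.8, 0.1, -0.0, -0.0, -2.6, 0.0], [38.9, 9.6, 0.1, -0.0, -0.0, -2.6, 0.0]]
```

Emit:
jog_arm(deltas=[[[27,-30,0,0,0,-2.6,0],[28,-29,0,0,0,-2.6,0],[29,-27,0,0,0,-2.6,0],[30,-26,0,0,0,-2.6,0],[32,-25,0,0,0,-2.6,0]]])

```text
clock: 1.65
eef_pos: [0.2162, -0.3054, 0.23]
tool_rot: [0.972, 0.235, 0.0, 0.001]
ft_force: [0.0, -0.6, -0.3]
grip_width: 0.0126
```

Emit:
jog_arm(deltas=[[[33,-23,0,0,0,-2.6,0],[34,-22,0,0,0,-2.6,0],[35,-20,0,0,0,-2.6,0],[36,-19,0,0,0,-2.6,0],[36,-17,0,0,0,-2.6,0]]])

```text
clock: 2.15
eef_pos: [0.3111, -0.1192, 0.231]
tool_rot: [0.938, 0.347, 0.002, 0.003]
ft_force: [0.2, -0.9, 0.6]
grip_width: -0.0
```

Emit:
jog_arm(deltas=[[[37,-15,0,0,0,-2.6,0],[38,-14,0,0,0,-2.6,0],[38,-12,0,0,0,-2.6,0],[39,-10,0,0,0,-2.6,0],[39,-8,0,0,0,-2.6,0]]])

```text
clock: 2.65
eef_pos: [0.4043, 0.0681, 0.2326]
tool_rot: [0.89, 0.456, 0.004, 0.005]
ft_force: [0.0, -0.4, 0.6]
grip_width: -0.0002
```

```bash
python3 p.py red -.008 .068 .22 0 10 0
```

```text
goal [0.583  0.4043 0.22  ]
t 2.65 tcp [0.4043 0.0681 0.2326] F [ 0.  -0.4  0.6] w -0.0002
[[37.7, -5.2, 1.3, 0.1, 0.0, -2.5, 0.0], [37.9, -3.5, 1.3, 0.1, 0.0, -2.5, 0.0], [38.0, -1.9, 1.3, 0.1, 0.0, -2.5, 0.0], [38.1, -0.2, 1.3, 0.1, 0.0, -2.5, 0.0], [38.0, 1.4, 1.3, 0.1, 0.0, -2.5, 0.0]]
[[37.9, 3.1, 1.3, 0.1, 0.0, -2.5, 0.0], [37.8, 4.7, 1.3, 0.1, 0.0, -2.5, 0.0], [37.5, 6.4, 1.3, 0.1, 0.0, -2.5, 0.0], [37.2, 8.0, 1.3, 0.1, 0.0, -2.5, 0.0], [36.8, 9.6, 1.3, 0.1, 0.0, -2.5, 0.0]]
```

Tracking is good. Next I'll finish the approach and add one settling row.

Emit:
jog_arm(deltas=[[[38,-5,1,0,0,-2.5,0],[38,-4,1,0,0,-2.5,0],[38,-2,1,0,0,-2.5,0],[38,0,1,0,0,-2.5,0],[38,1,1,0,0,-2.5,0]]])

```text
clock: 3.15
eef_pos: [0.4952, 0.2462, 0.2282]
tool_rot: [0.832, 0.555, 0.005, 0.007]
ft_force: [0.3, -0.8, 1.6]
grip_width: -0.0002
```

Emit:
jog_arm(deltas=[[[38,3,1,0,0,-2.5,0],[38,5,1,0,0,-2.5,0],[38,6,1,0,0,-2.5,0],[37,8,1,0,0,-2.5,0],[37,10,1,0,0,-2.5,0]]])

```text
clock: 3.65
eef_pos: [0.5845, 0.4241, 0.2227]
tool_rot: [0.763, 0.646, 0.004, 0.007]
ft_force: [1.1, -0.5, 0.9]
grip_width: -0.0002
```

```bash
python3 p.py red -.008 .068 .125 0 4 0
```

```text
goal [0.583  0.4043 0.125 ]
t 3.65 tcp [0.5845 0.4241 0.2227] F [ 1.1 -0.5  0.9] w -0.0002
[[-4.9, 0.0, 24.4, 0.2, 0.0, 0.4, 0.0], [-4.9, 0.2, 24.4, 0.2, 0.0, 0.4, 0.0], [-4.9, 0.3, 24.4, 0.2, 0.0, 0.4, 0.0], [-4.9, 0.4, 24.4, 0.2, 0.0, 0.4, 0.0]]
```

Emit:
jog_arm(deltas=[[[-5,0,24,0.2,0,0.4,0],[-5,0,24,0.2,0,0.4,0],[-5,0,24,0.2,0,0.4,0],[-5,0,20,0.2,0,0.4,0],[0,0,0,0,0,0,0]]])

```text
clock: 4.15
eef_pos: [0.5861, 0.4134, 0.1209]
tool_rot: [0.77, 0.638, 0.001, 0.001]
ft_force: [-0.5, -0.5, -1.6]
grip_width: 0.0001
```

```bash
python3 p.py red -.008 -.01 .125 0 5 0
```

```text
goal [0.5683 0.3277 0.125 ]
t 4.15 tcp [0.5861 0.4134 0.1209] F [-0.5 -0.5 -1.6] w 0.0001
[[-17.5, -0.3, -0.8, 0.0, 0.0, 0.0, 0.0], [-17.5, -0.3, -0.8, 0.0, 0.0, 0.0, 0.0], [-17.5, -0.3, -0.8, 0.0, 0.0, 0.0, 0.0], [-17.5, -0.3, -0.8, 0.0, 0.0, 0.0, 0.0], [-17.5, -0.3, -0.8, 0.0, 0.0, 0.0, 0.0]]
```

Emit:
jog_arm(deltas=[[[-18,0,-1,0,0,0,0],[-18,0,-1,0,0,0,0],[-18,0,-1,0,0,0,0],[-18,0,-1,0,0,0,0],[-18,0,-1,0,0,0,0]]])

```text
clock: 4.65
eef_pos: [0.571, 0.3285, 0.1303]
tool_rot: [0.768, 0.64, 0.006, 0.001]
ft_force: [0.0, 0.3, 0.4]
grip_width: -0.0001
```

Emit:
jog_arm(deltas=[[[0,0,0,0,0,0,0],[0,0,-40,0,0,0,40],[0,0,-40,0,0,0,40],[0,0,-10,0,0,0,40],[0,0,0,0,0,0,40]]])

```text
clock: 5.15
eef_pos: [0.5711, 0.3285, 0.2278]
tool_rot: [0.768, 0.64, 0.008, 0.001]
ft_force: [0.7, 0.8, -0.9]
grip_width: 0.0399
```

```bash
cat > v.py <<'E'
import sys;from a import *
# v.py out cam x0 y0 x1 y1
o,n=sys.argv[1:3];x0,y0,x1,y1=map(int,sys.argv[3:7]);i=camera(n)[y0:y1,x0:x1,::-1];s=min(780/i.shape[1],590/i.shape[0])
cv2.imwrite(f"pics/{o}.png",cv2.resize(i,None,fx=s,fy=s,interpolation=cv2.INTER_CUBIC))
E
python3 v.py off scene 290 190 480 350; python3 p.py cover .012 0 .20 0 20 45
```

```text
goal [ 0.4268 -0.3161  0.2   ]
t 5.2 tcp [0.571  0.3286 0.2272] F [0.  1.1 0.4] w 0.04
[[-33.0, -1.3, 1.0, 0.0, -0.0, -1.1, 45.0], [-33.0, -1.9, 1.0, 0.0, -0.0, -1.1, 45.0], [-32.9, -2.5, 1.0, 0.0, -0.0, -1.1, 45.0], [-32.9, -3.2, 1.0, 0.0, -0.0, -1.1, 45.0], [-32.8, -3.8, 1.0, 0.0, -0.0, -1.1, 45.0]]
[[-32.7, -4.4, 1.1, 0.0, -0.0, -1.1, 45.0], [-32.7, -5.0, 1.1, 0.0, -0.0, -1.1, 45.0], [-32.6, -5.7, 1.1, 0.0, -0.0, -1.1, 45.0], [-32.4, -6.3, 1.1, 0.0, -0.0, -1.1, 45.0], [-32.3, -6.9, 1.1, 0.0, -0.0, -1.1, 45.0]]
[[-32.2, -7.5, 1.2, 0.0, -0.0, -1.1, 45.0], [-32.0, -8.1, 1.2, 0.0, -0.0, -1.1, 45.0], [-31.9, -8.7, 1.2, 0.0, -0.0, -1.1, 45.0], [-31.7, -9.3, 1.2, 0.0, -0.0, -1.1, 45.0], [-31.5, -9.9, 1.2, 0.0, -0.0, -1.1, 45.0]]
[[-31.3, -10.5, 1.3, 0.0, -0.0, -1.1, 45.0], [-31.1, -11.1, 1.3, 0.0, -0.0, -1.1, 45.0], [-30.9, -11.7, 1.3, 0.0, -0.0, -1.1, 45.0], [-30.7, -12.3, 1.3, 0.0, -0.0, -1.1, 45.0], [-30.4, -12.9, 1.3, 0.0, -0.0, -1.1, 45.0]]
```

View pics/off.png

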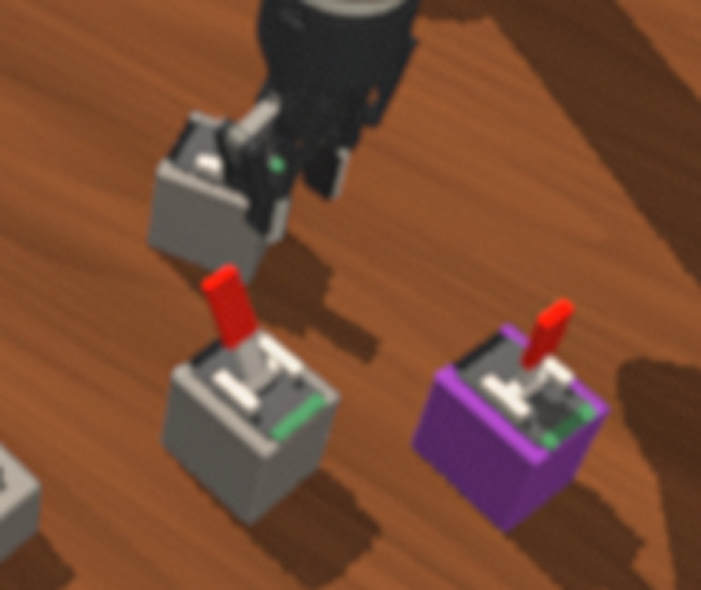

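The red handle now leans to the black (OFF) side. It shows at (222,305) in the crop, away from the green bar. Next is the cover.

Emit:
jog_arm(deltas=[[[-33,-1,1,0,0,-1.1,45],[-33,-2,1,0,0,-1.1,45],[-33,-3,1,0,0,-1.1,45],[-33,-3,1,0,0,-1.1,45],[-33,-4,1,0,0,-1.1,45]]])

```text
clock: 5.7
eef_pos: [0.5314, 0.1676, 0.2099]
tool_rot: [0.732, 0.681, 0.003, -0.002]
ft_force: [0.5, -0.1, -0.6]
grip_width: 0.0452
```

Emit:
jog_arm(deltas=[[[-33,-4,1,0,0,-1.1,45],[-33,-5,1,0,0,-1.1,45],[-33,-6,1,0,0,-1.1,45],[-32,-6,1,0,0,-1.1,45],[-32,-7,1,0,0,-1.1,45]]])

```text
clock: 6.2
eef_pos: [0.4914, 0.0002, 0.1943]
tool_rot: [0.696, 0.718, -0.003, -0.006]
ft_force: [0.2, -1.7, 0.6]
grip_width: 0.0453
```

Emit:
jog_arm(deltas=[[[-32,-8,1,0,0,-1.1,45],[-32,-8,1,0,0,-1.1,45],[-32,-9,1,0,0,-1.1,45],[-32,-9,1,0,0,-1.1,45],[-31,-10,1,0,0,-1.1,45]]])

```text
clock: 6.7
eef_pos: [0.4526, -0.1656, 0.18]
tool_rot: [0.658, 0.753, -0.006, -0.013]
ft_force: [0.3, -0.4, 0.1]
grip_width: 0.0447
```

```bash
python3 p.py cover .012 0 .10 0 7 45
```

```text
goal [ 0.4268 -0.3161  0.1   ]
t 6.7 tcp [ 0.4526 -0.1656  0.18  ] F [ 0.3 -0.4  0.1] w 0.0447
[[-20.9, -6.2, 11.3, -0.2, -0.1, -0.5, 45.0], [-20.9, -6.5, 11.4, -0.2, -0.1, -0.5, 45.0], [-20.8, -6.7, 11.4, -0.2, -0.1, -0.5, 45.0], [-20.7, -7.0, 11.4, -0.2, -0.1, -0.5, 45.0], [-20.6, -7.2, 11.4, -0.2, -0.1, -0.5, 45.0]]
[[-20.5, -7.4, 11.4, -0.2, -0.1, -0.5, 45.0], [-20.4, -7.7, 11.4, -0.2, -0.1, -0.5, 45.0]]
```

Emit:
jog_arm(deltas=[[[-21,-6,11,-0.2,-0.1,-0.5,45],[-21,-6,11,-0.2,-0.1,-0.5,45],[-21,-7,11,-0.2,-0.1,-0.5,45],[-21,-7,11,-0.2,-0.1,-0.5,45],[-21,-7,11,-0.2,-0.1,-0.5,45]]])

```text
clock: 7.2
eef_pos: [0.4303, -0.2772, 0.1156]
tool_rot: [0.641, 0.767, -0.002, -0.008]
ft_force: [0.5, -0.7, -0.5]
grip_width: 0.0449
```

Emit:
jog_arm(deltas=[[[-18,-7,11,-0.2,-0.1,-0.5,45],[-10,-4,5,-0.2,-0.1,-0.5,45],[0,0,0,0,0,0,45]]])

```text
clock: 7.5
eef_pos: [0.4198, -0.307, 0.0917]
tool_rot: [0.635, 0.772, -0.001, -0.01]
ft_force: [-0.1, 0.4, -0.5]
grip_width: 0.0449
```

```bash
python3 p.py cover .012 0 .009 0 5 45
```

```text
goal [ 0.4268 -0.3161  0.009 ]
t 7.5 tcp [ 0.4198 -0.307   0.0917] F [-0.1  0.4 -0.5] w 0.0449
[[-2.3, 1.3, 16.5, -0.2, -0.2, -0.1, 45.0], [-2.2, 1.2, 16.5, -0.2, -0.2, -0.1, 45.0], [-2.2, 1.2, 16.5, -0.2, -0.2, -0.1, 45.0], [-2.1, 1.1, 16.5, -0.2, -0.2, -0.1, 45.0], [-2.1, 1.0, 16.5, -0.2, -0.2, -0.1, 45.0]]
```

Emit:
jog_arm(deltas=[[[-3,2,16,-0.2,-0.2,-0.1,45],[-3,2,14,-0.2,-0.2,-0.1,45],[-2,1,12,-0.2,-0.2,-0.1,45],[-2,1,10,-0.2,-0.2,-0.1,45],[0,0,0,0,0,0,45]]])

```text
clock: 8.0
eef_pos: [0.4257, -0.3102, 0.0338]
tool_rot: [0.632, 0.775, 0.001, -0.005]
ft_force: [-1.2, -0.1, 0.2]
grip_width: 0.0448
```

```bash
python3 p.py cover .012 0 .009 0 3 45;python3 v.py gr scene 150 120 300 230
```

```text
goal [ 0.4268 -0.3161  0.009 ]
t 8.0 tcp [ 0.4257 -0.3102  0.0338] F [-1.2 -0.1  0.2] w 0.0448
[[-2.1, -0.0, 8.3, -0.1, -0.2, 0.0, 45.0], [-2.1, -0.0, 8.3, -0.1, -0.2, 0.0, 45.0], [-2.0, -0.0, 8.3, -0.1, -0.2, 0.0, 45.0]]
```

View pics/gr.png

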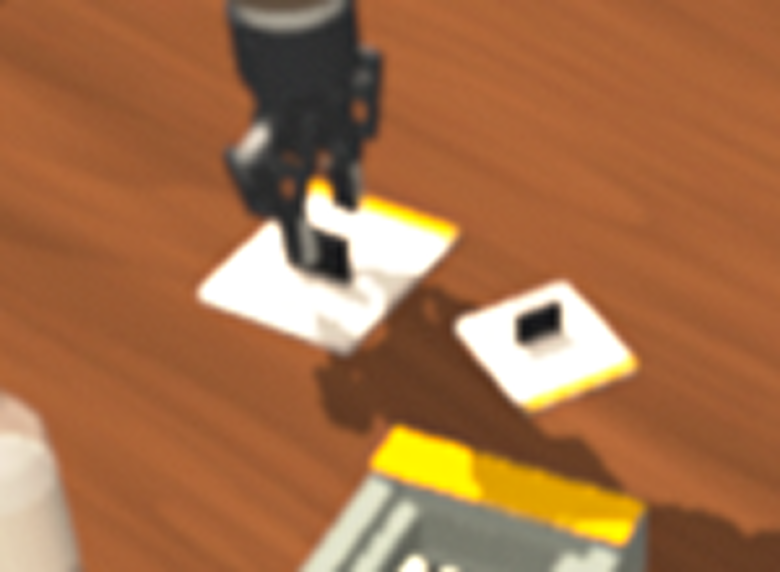

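The fingers straddle the larger cover's bar; the smaller plate is at right, (540,330) in the crop. Descend and grip.

Emit:
jog_arm(deltas=[[[-2,0,9,-0.1,-0.2,0,45],[-2,0,9,-0.1,-0.2,0,45],[-2,0,5,-0.1,-0.2,0,45],[0,0,0,0,0,0,45]]])

```text
clock: 8.45
eef_pos: [0.4282, -0.3158, 0.0107]
tool_rot: [0.631, 0.775, -0.0, 0.003]
ft_force: [-0.4, -0.4, 0.1]
grip_width: 0.0451
```

Emit:
jog_arm(deltas=[[[0,0,0,0,0,0,5],[0,0,0,0,0,0,5],[0,0,0,0,0,0,5],[0,0,0,0,0,0,5],[0,0,0,0,0,0,5]]])

```text
clock: 8.95
eef_pos: [0.4284, -0.3161, 0.0111]
tool_rot: [0.632, 0.775, -0.0, 0.003]
ft_force: [0.8, -0.3, -1.0]
grip_width: 0.011
```

```bash
python3 p.py cover .012 0 .009 0 1 5; python3 -c "
from workcell import *;from scipy.spatial.transform import Rotation as R
print(R.from_quat(get_obs()['tool_rot']).as_matrix().round(4))"
```

```text
goal [ 0.4268 -0.3161  0.009 ]
t 8.95 tcp [ 0.4284 -0.3161  0.0111] F [ 0.8 -0.3 -1. ] w 0.011
[[0.3, -1.6, 2.1, 0.2, 0.3, 0.2, 5.0]]
[[-0.2021  0.9794  0.0039]
 [ 0.9794  0.2021 -0.004 ]
 [-0.0048  0.0031 -1.    ]]
```

```bash
cat > t.py <<'E'
import sys;from p import *
OFF=np.array([.077,0,.0086])
def tcp_of(x,y,z,th):return world("unit",np.array([x,y,z])+R.from_euler("y",-np.radians(th)).apply(OFF))
def tongue():
    o=get_obs();r=R.from_quat(o["tool_rot"])*R0.inv();x,y,c=FR["unit"]
    u=R.from_euler("z",-c);pos=u.apply(o["eef_pos"]-r.apply(OFF)-[x,y,0]);e=(u*r).as_euler("zyx",degrees=True)
    print("tongue in unit mm",np.round(pos*1000,1),"yaw,tilt,roll deg",np.round([e[0],-e[1],e[2]],2))
if __name__=="__main__":
    x,y,z,th=map(float,sys.argv[1:5]);n=int(sys.argv[5]);tongue()
    plan(tcp_of(x/1e3,y/1e3,z/1e3,th),rot(FR["unit"][2],np.radians(th)),n,5)
E
python3 t.py -40 0 110 12 14
```

```text
tongue in unit mm [-337.1 -220.7    2.3] yaw,tilt,roll deg [-5.13  0.15 -0.29]
t 8.95 tcp [ 0.4284 -0.3161  0.0111] F [ 0.8 -0.3 -1. ] w 0.011
[[18.0, 19.5, -8.8, -0.8, 0.1, -0.4, 5], [17.9, 19.7, -8.5, -0.8, 0.1, -0.4, 5], [17.8, 20.0, -8.2, -0.8, 0.1, -0.4, 5], [17.7, 20.2, -7.9, -0.8, 0.1, -0.4, 5], [17.6, 20.4, -7.6, -0.8, 0.1, -0.4, 5]]
[[17.4, 20.6, -7.3, -0.8, 0.1, -0.4, 5], [17.3, 20.9, -6.9, -0.8, 0.1, -0.4, 5], [17.2, 21.1, -6.6, -0.8, 0.1, -0.4, 5], [17.1, 21.3, -6.3, -0.8, 0.1, -0.4, 5], [16.9, 21.5, -6.0, -0.8, 0.1, -0.4, 5]]
[[16.8, 21.7, -5.6, -0.8, 0.1, -0.4, 5], [16.7, 21.8, -5.3, -0.8, 0.1, -0.4, 5], [16.5, 22.0, -4.9, -0.8, 0.1, -0.4, 5], [16.4, 22.2, -4.6, -0.8, 0.1, -0.4, 5]]
```

Emit:
jog_arm(deltas=[[[0,0,-15,0,0,0,5],[0,0,-25,0,0,0,5],[0,0,-25,0,0,0,5],[0,0,-25,0,0,0,5],[0,0,0,0,0,0,5]]])

```text
clock: 9.45
eef_pos: [0.4257, -0.3141, 0.1011]
tool_rot: [0.632, 0.775, -0.001, -0.001]
ft_force: [1.0, -1.2, -2.1]
grip_width: 0.0109
```

```bash
python3 t.py -35 0 115 12 14
```

```text
tongue in unit mm [-339.2 -218.    92.6] yaw,tilt,roll deg [-5.14 -0.12  0.06]
t 9.45 tcp [ 0.4257 -0.3141  0.1011] F [ 1.  -1.2 -2.1] w 0.0109
[[17.9, 20.0, -2.8, -0.9, 0.0, -0.4, 5], [17.8, 20.1, -2.5, -0.9, 0.0, -0.4, 5], [17.7, 20.3, -2.1, -0.9, 0.0, -0.4, 5], [17.5, 20.4, -1.8, -0.9, 0.0, -0.4, 5], [17.4, 20.6, -1.5, -0.9, 0.0, -0.4, 5]]
[[17.3, 20.7, -1.2, -0.9, 0.0, -0.4, 5], [17.1, 20.8, -0.9, -0.9, 0.0, -0.4, 5], [17.0, 20.9, -0.5, -0.9, 0.0, -0.4, 5], [16.9, 21.0, -0.2, -0.9, 0.0, -0.4, 5], [16.7, 21.1, 0.1, -0.9, 0.0, -0.4, 5]]
[[16.6, 21.3, 0.5, -0.9, 0.0, -0.4, 5], [16.5, 21.3, 0.8, -0.9, 0.0, -0.4, 5], [16.3, 21.4, 1.1, -0.9, 0.0, -0.4, 5], [16.2, 21.5, 1.5, -0.9, 0.0, -0.4, 5]]
```

Emit:
jog_arm(deltas=[[[18,20,-4,-0.9,0,-0.4,5],[18,20,-3,-0.9,0,-0.4,5],[18,20,-3,-0.9,0,-0.4,5],[18,20,-2,-0.9,0,-0.4,5],[17,21,-2,-0.9,0,-0.4,5]]])

```text
clock: 9.95
eef_pos: [0.5025, -0.2036, 0.112]
tool_rot: [0.62, 0.784, 0.029, 0.021]
ft_force: [0.5, -0.2, -2.7]
grip_width: 0.0114
```

Emit:
jog_arm(deltas=[[[17,21,-1,-0.9,0,-0.4,5],[17,21,-1,-0.9,0,-0.4,5],[17,21,0,-0.9,0,-0.4,5],[17,21,0,-0.9,0,-0.4,5],[17,21,0,-0.9,0,-0.4,5]]])

```text
clock: 10.45
eef_pos: [0.5805, -0.0898, 0.1158]
tool_rot: [0.605, 0.793, 0.058, 0.04]
ft_force: [0.7, 0.8, -3.4]
grip_width: 0.0112
```

```bash
python3 t.py -38 0 100 12 4
```

```text
tongue in unit mm [-124.5  -52.9   96.5] yaw,tilt,roll deg [-1.46  8.09  0.18]
t 10.45 tcp [ 0.5805 -0.0898  0.1158] F [ 0.7  0.8 -3.4] w 0.0112
[[14.3, 21.0, 0.9, -1.0, -0.0, -0.4, 5], [14.1, 21.1, 1.3, -1.0, -0.0, -0.4, 5], [14.0, 21.1, 1.6, -1.0, -0.0, -0.4, 5], [13.9, 21.2, 2.0, -1.0, -0.0, -0.4, 5]]
```

Emit:
jog_arm(deltas=[[[14,21,1,-1,0,-0.4,5],[14,21,1,-1,0,-0.4,5],[13,20,1,-1,0,-0.4,5],[6,12,1,-1,0,-0.4,5],[0,0,0,0,0,0,5]]])

```text
clock: 10.95
eef_pos: [0.6364, -0.0182, 0.1145]
tool_rot: [0.59, 0.801, 0.083, 0.057]
ft_force: [-0.8, -0.2, -1.9]
grip_width: 0.0108
```

```bash
python3 t.py -38 0 90 12 2
```

```text
tongue in unit mm [-49.   -2.9  90.6] yaw,tilt,roll deg [ 0.48 11.54  0.48]
t 10.95 tcp [ 0.6364 -0.0182  0.1145] F [-0.8 -0.2 -1.9] w 0.0108
[[1.2, 5.3, 1.1, -0.2, -0.2, 0.2, 5], [1.2, 5.3, 1.1, -0.2, -0.2, 0.2, 5]]
```

Emit:
jog_arm(deltas=[[[1,6,1,-0.2,-0.2,0.2,5],[1,6,1,-0.2,-0.2,0.2,5],[0,0,0,0,0,0,5]]])

```text
clock: 11.25
eef_pos: [0.6456, -0.0143, 0.1125]
tool_rot: [0.595, 0.798, 0.082, 0.06]
ft_force: [-0.1, -0.2, -3.3]
grip_width: 0.0109
```

```bash
cat > ck.py <<'E'
from a import *;import t;from p import *
t.tongue()
o=get_obs();r=R.from_quat(o["tool_rot"])*R0.inv();org=o["eef_pos"]-r.apply([.012,0,.0111])
T=[]
for n,(y0,y1,x0,x1) in dict(top=(145,235,250,350),scene=(180,290,180,300)).items():
    v=cv2.resize(camera(n)[:,:,::-1],None,fx=4,fy=4,interpolation=cv2.INTER_CUBIC)
    for pp,k in((COVER[:1],1),(LIP,0),(UNIT[:1],0)):
        for b in pp:
            w=r.apply(b)+org if k else place(b,FR["unit"])
            q=np.array([proj(n,x) for x in w]);h=cv2.convexHull(np.round((q+.5)*4).astype(np.int32));cv2.polylines(v,[h],True,(0,255,0) if k else (255,0,255),1)
    T.append(cv2.resize(v[4*y0:4*y1,4*x0:4*x1],(398,int(398*(y1-y0)/(x1-x0)))))
H=max(i.shape[0] for i in T);cv2.imwrite(f"pics/ck.png",np.hstack([np.pad(i,((0,H-i.shape[0]),(0,0),(0,0))) for i in T]))
E
python3 ck.py
```

```text
tongue in unit mm [-39.   -1.1  88.5] yaw,tilt,roll deg [-0.19 11.66  0.05]
```

View pics/ck.png

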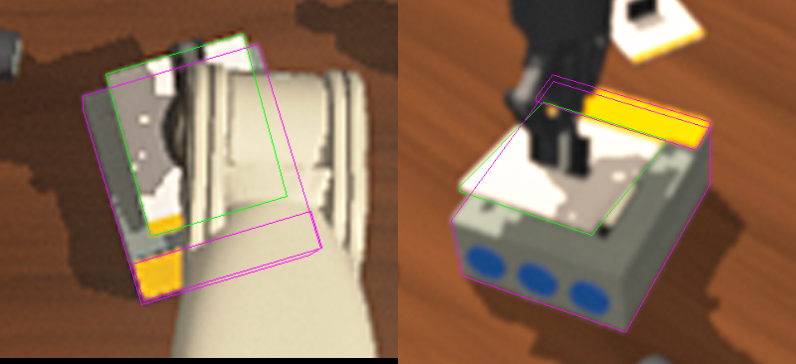

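The overlay agrees within about 1 mm: the cover outline (green) fits at the lower-left corner (152,236) in top and at (460,188) and (592,235) in scene. Lower in front of the lip.

```bash
python3 t.py -40 0 64.5 12 4
```

```text
tongue in unit mm [-39.5  -1.2  88.6] yaw,tilt,roll deg [-0.2  11.63  0.05]
t 11.35 tcp [ 0.6451 -0.0146  0.1125] F [-0.1  0.2 -3.1] w 0.0111
[[0.4, -1.3, 5.7, -0.1, -0.0, -0.1, 5], [0.4, -1.4, 5.7, -0.1, -0.0, -0.1, 5], [0.4, -1.4, 5.7, -0.1, -0.0, -0.1, 5], [0.4, -1.4, 5.7, -0.1, -0.0, -0.1, 5]]
```

Emit:
jog_arm(deltas=[[[0.4,-1.3,5.7,-0.1,0,-0.1,5],[0.4,-1.3,5.7,-0.1,0,-0.1,5],[0.4,-1.3,5.7,-0.1,0,-0.1,5],[0.4,-1.3,5.7,-0.1,0,-0.1,5],[0,0,0,0,0,0,5]]])

```text
clock: 11.85
eef_pos: [0.6432, -0.0144, 0.0869]
tool_rot: [0.592, 0.799, 0.084, 0.062]
ft_force: [-1.1, -1.1, -2.7]
grip_width: 0.0111
```

```bash
python3 t.py -40 0 64.5 12 1;python3 t.py -55 0 64.5 12 4
```

```text
tongue in unit mm [-41.2  -0.9  62.5] yaw,tilt,roll deg [ 0.12 12.    0.03]
t 11.85 tcp [ 0.6432 -0.0144  0.0869] F [-1.1 -1.1 -2.7] w 0.0111
[[0.8, 1.6, -1.7, -0.0, -0.0, 0.1, 5]]
tongue in unit mm [-41.2  -0.9  62.5] yaw,tilt,roll deg [ 0.12 12.    0.03]
t 11.85 tcp [ 0.6432 -0.0144  0.0869] F [-1.1 -1.1 -2.7] w 0.0111
[[0.2, -3.3, -1.2, -0.0, -0.0, 0.0, 5], [0.2, -3.3, -1.2, -0.0, -0.0, 0.0, 5], [0.2, -3.3, -1.2, -0.0, -0.0, 0.0, 5], [0.2, -3.3, -1.2, -0.0, -0.0, 0.0, 5]]
```

Emit:
jog_arm(deltas=[[[0.3,0.4,-2,0,0,0,5],[0.2,-4,-0.9,0,0,0,5],[0.2,-4,-0.9,0,0,0,5],[0.2,-4,-0.9,0,0,0,5],[0,0,0,0,0,0,5]]])

```text
clock: 12.35
eef_pos: [0.6302, -0.0173, 0.0897]
tool_rot: [0.592, 0.799, 0.084, 0.062]
ft_force: [-1.2, -0.8, -2.4]
grip_width: 0.011
```

```bash
python3 t.py -62 0 64.3 12 3
```

```text
tongue in unit mm [-54.5   0.   65.2] yaw,tilt,roll deg [ 0.12 12.02  0.02]
t 12.35 tcp [ 0.6302 -0.0173  0.0897] F [-1.2 -0.8 -2.4] w 0.011
[[-0.1, -2.5, -0.2, 0.0, -0.0, 0.0, 5], [-0.1, -2.5, -0.2, 0.0, -0.0, 0.0, 5], [-0.1, -2.5, -0.2, 0.0, -0.0, 0.0, 5]]
```

Emit:
jog_arm(deltas=[[[0,-2.5,-0.2,0,0,0,5],[0,-2.5,-0.2,0,0,0,5],[0,-2.5,-0.2,0,0,0,5],[0,0,0,0,0,0,5]]])

```text
clock: 12.75
eef_pos: [0.6226, -0.0198, 0.0892]
tool_rot: [0.592, 0.799, 0.084, 0.063]
ft_force: [0.8, 0.1, -3.1]
grip_width: 0.0109
```

```bash
python3 t.py -65 0 64.3 12 2
```

```text
tongue in unit mm [-62.4  -0.1  64.7] yaw,tilt,roll deg [ 1.200e-01  1.208e+01 -1.000e-02]
t 12.75 tcp [ 0.6226 -0.0198  0.0892] F [ 0.8  0.1 -3.1] w 0.0109
[[-0.0, -1.3, -0.0, 0.0, 0.0, 0.1, 5], [-0.0, -1.3, -0.0, 0.0, 0.0, 0.1, 5]]
```

Emit:
jog_arm(deltas=[[[0,-1.3,0,0,0,0,5],[0,-1.3,0,0,0,0,5],[0,0,0,0,0,0,5]]])

```text
clock: 13.05
eef_pos: [0.6201, -0.0206, 0.0886]
tool_rot: [0.592, 0.799, 0.084, 0.063]
ft_force: [0.2, -0.0, -3.0]
grip_width: 0.0112
```

Emit:
jog_arm(deltas=[[[0,-1,-0.2,0,0,0,5],[0,0,0,0,0,0,5]]])

```text
clock: 13.25
eef_pos: [0.62, -0.0207, 0.089]
tool_rot: [0.592, 0.799, 0.085, 0.064]
ft_force: [0.6, 0.6, -1.1]
grip_width: 0.0111
```

Emit:
jog_arm(deltas=[[[0,-1,-0.2,0,0,0,5],[0,0,0,0,0,0,5]]])

```text
clock: 13.45
eef_pos: [0.6199, -0.0208, 0.0894]
tool_rot: [0.592, 0.799, 0.086, 0.064]
ft_force: [0.6, 0.7, -2.8]
grip_width: 0.011
```

```bash
python3 t.py -65 0 64.3 12 1
```

```text
tongue in unit mm [-65.2  -0.3  64.6] yaw,tilt,roll deg [ 0.15 12.3  -0.02]
t 13.45 tcp [ 0.6199 -0.0208  0.0894] F [ 0.6  0.7 -2.8] w 0.011
[[0.1, 0.2, 0.7, 0.3, 0.0, 0.2, 5]]
```

Contact with the back wall reached (commanded -x motion stalls at -65.2 mm estimated). Back off 1.5 mm and start rotating down about the tongue.

```bash
python3 t.py -63.7 0 63.8 6 5
```

```text
tongue in unit mm [-65.2  -0.3  64.6] yaw,tilt,roll deg [ 0.15 12.3  -0.02]
t 13.45 tcp [ 0.6199 -0.0208  0.0894] F [ 0.6  0.7 -2.8] w 0.011
[[0.0, 0.4, 1.9, 1.3, 0.0, 0.0, 5], [0.0, 0.4, 1.9, 1.3, 0.0, 0.0, 5], [0.0, 0.4, 1.9, 1.3, 0.0, 0.0, 5], [0.0, 0.5, 1.9, 1.3, 0.0, 0.0, 5], [0.0, 0.5, 1.9, 1.3, 0.0, 0.0, 5]]
```

Emit:
jog_arm(deltas=[[[0,0.8,1.6,1.3,0,0,5],[0,0.4,1.8,1.3,0,0,5],[0,0.4,1.8,1.3,0,0,5],[0,0.4,1.8,1.3,0,0,5],[0,0,0,0,0,0,5]]])

```text
clock: 13.95
eef_pos: [0.6218, -0.0203, 0.0825]
tool_rot: [0.594, 0.802, 0.047, 0.036]
ft_force: [0.8, 1.0, -2.4]
grip_width: 0.0112
```

```bash
python3 t.py -63.7 0 63.3 2 4
```

```text
tongue in unit mm [-65.2  -0.4  64.8] yaw,tilt,roll deg [ 0.12  6.8  -0.05]
t 13.95 tcp [ 0.6218 -0.0203  0.0825] F [ 0.8  1.  -2.4] w 0.0112
[[0.1, 0.4, 2.0, 1.2, 0.0, 0.0, 5], [0.1, 0.5, 2.0, 1.2, 0.0, 0.0, 5], [0.1, 0.5, 2.0, 1.2, 0.0, 0.0, 5], [0.1, 0.6, 2.0, 1.2, 0.0, 0.0, 5]]
```

Emit:
jog_arm(deltas=[[[0.1,0.4,2,1.2,0,0,5],[0.1,0.4,2,1.2,0,0,5],[0.1,0.4,2,1.2,0,0,5],[0.1,0.4,1.5,1.0,0,0,5],[0,0,0,0,0,0,5]]])

```text
clock: 14.45
eef_pos: [0.6233, -0.0194, 0.0743]
tool_rot: [0.595, 0.803, 0.012, 0.01]
ft_force: [0.3, -0.5, -2.7]
grip_width: 0.011
```

```bash
python3 t.py -64.5 0 62.7 0 3; python3 v.py s2 scene 180 150 300 240
```

```text
tongue in unit mm [-64.8   0.   63.3] yaw,tilt,roll deg [ 0.11  1.79 -0.06]
t 14.45 tcp [ 0.6233 -0.0194  0.0743] F [ 0.3 -0.5 -2.7] w 0.011
[[-0.1, 0.2, 1.0, 0.6, 0.0, 0.0, 5], [-0.1, 0.2, 1.0, 0.6, 0.0, 0.0, 5], [-0.1, 0.2, 1.0, 0.6, 0.0, 0.0, 5]]
```

View pics/s2.png

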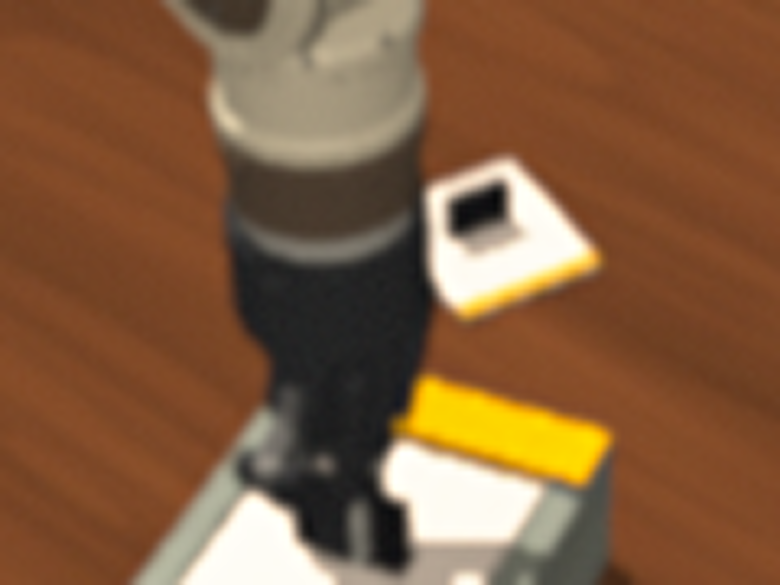

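The tongue is under the lip, and the plate sits inside the recess with the unit walls visible at (220,460) and (550,520). Lower the last bit.

Emit:
jog_arm(deltas=[[[0,0.2,1,0.6,0,0,5],[0,0.2,1,0.6,0,0,5],[0,0.1,1,0.6,0,0,5],[0,0,0,0,0,0,5]]])

```text
clock: 14.9
eef_pos: [0.6235, -0.0195, 0.0713]
tool_rot: [0.596, 0.803, -0.001, -0.0]
ft_force: [0.7, 0.6, -2.9]
grip_width: 0.0108
```

```bash
python3 t.py -64.5 0 62.3 0 2
```

```text
tongue in unit mm [-65.   -0.1  62.9] yaw,tilt,roll deg [ 0.09 -0.14 -0.07]
t 14.9 tcp [ 0.6235 -0.0195  0.0713] F [ 0.7  0.6 -2.9] w 0.0108
[[-0.0, 0.2, 0.2, -0.1, 0.0, 0.0, 5], [-0.0, 0.2, 0.2, -0.1, 0.0, 0.0, 5]]
```

Flat at ledge height. Release and lift.

Emit:
jog_arm(deltas=[[[0,0,0.4,0,0,0,5],[0,0,0,0,0,0,5],[0,0,0,0,0,0,40],[0,0,0,0,0,0,40],[0,0,0,0,0,0,40]]])

```text
clock: 15.4
eef_pos: [0.6246, -0.0195, 0.0726]
tool_rot: [0.596, 0.803, -0.0, 0.001]
ft_force: [-0.8, -0.3, 0.3]
grip_width: 0.0402
```

Emit:
jog_arm(deltas=[[[0,0,-10,0,0,0,40],[0,0,-30,0,0,0,40],[0,0,-40,0,0,0,40],[0,0,-40,0,0,0,40],[0,0,-30,0,0,0,20]]])

```text
clock: 15.9
eef_pos: [0.6209, -0.0192, 0.2246]
tool_rot: [0.596, 0.803, -0.003, -0.003]
ft_force: [0.6, 0.4, 0.3]
grip_width: 0.0267
```

```bash
python3 p.py red -.008 -.072 .21 0 10 0
```

```text
goal [0.5565 0.2668 0.21  ]
t 15.9 tcp [ 0.6209 -0.0192  0.2246] F [0.6 0.4 0.3] w 0.0267
[[29.2, 2.1, 1.5, -0.1, 0.0, 2.8, 0.0], [29.3, 0.7, 1.5, -0.1, 0.0, 2.8, 0.0], [29.3, -0.7, 1.5, -0.1, 0.0, 2.8, 0.0], [29.2, -2.1, 1.5, -0.1, 0.0, 2.8, 0.0], [29.1, -3.5, 1.5, -0.1, 0.0, 2.8, 0.0]]
[[28.9, -4.9, 1.5, -0.1, 0.0, 2.8, 0.0], [28.6, -6.3, 1.5, -0.1, 0.0, 2.8, 0.0], [28.3, -7.7, 1.5, -0.1, 0.0, 2.8, 0.0], [27.9, -9.1, 1.5, -0.1, 0.0, 2.8, 0.0], [27.4, -10.4, 1.5, -0.1, 0.0, 2.8, 0.0]]
```

Emit:
jog_arm(deltas=[[[29,2,1,0,0,2.8,0],[29,1,1,0,0,2.8,0],[29,-1,1,0,0,2.8,0],[29,-2,1,0,0,2.8,0],[29,-3,1,0,0,2.8,0]]])

```text
clock: 16.4
eef_pos: [0.5956, 0.1227, 0.2339]
tool_rot: [0.696, 0.718, 0.005, 0.006]
ft_force: [0.2, 0.0, 0.1]
grip_width: 0.0003
```

Emit:
jog_arm(deltas=[[[29,-5,1,0,0,2.8,0],[28,-6,1,0,0,2.8,0],[28,-8,1,0,0,2.8,0],[20,-8,1,0,0,2.8,0],[0,0,0,0,0,0,0]]])

```text
clock: 16.9
eef_pos: [0.571, 0.2372, 0.2353]
tool_rot: [0.764, 0.645, 0.009, 0.006]
ft_force: [0.1, -0.7, 0.4]
grip_width: -0.0003
```

```bash
python3 p.py red -.008 -.072 .125 0 4 0
python3 - <<'E'
from a import *;from p import FR
ims={n:camera(n) for n in("top","scene")}
T=[]
u=FR["unit"];off=[0,0,0]
for n,(y0,y1,x0,x1) in dict(top=(145,235,250,350),scene=(180,290,180,300)).items():
    v=cv2.resize(ims[n][:,:,::-1],None,fx=4,fy=4,interpolation=cv2.INTER_CUBIC)
    b=COVER[0]+[0,0,.06];q=np.array([proj(n,x) for x in place(b,u)]);h=cv2.convexHull(np.round((q+.5)*4).astype(np.int32));cv2.polylines(v,[h],True,(0,255,0),1)
    T.append(cv2.resize(v[4*y0:4*y1,4*x0:4*x1],(398,int(398*(y1-y0)/(x1-x0)))))
H=max(i.shape[0] for i in T);cv2.imwrite("pics/seat.png",np.hstack([np.pad(i,((0,H-i.shape[0]),(0,0),(0,0))) for i in T]))
E
```

```text
goal [0.5565 0.2668 0.125 ]
t 16.9 tcp [0.571  0.2372 0.2353] F [ 0.1 -0.7  0.4] w -0.0003
[[6.5, -5.4, 27.5, 0.3, -0.1, 0.3, 0.0], [6.5, -5.3, 27.5, 0.3, -0.1, 0.3, 0.0], [6.6, -5.2, 27.5, 0.3, -0.1, 0.3, 0.0], [6.6, -5.1, 27.6, 0.3, -0.1, 0.3, 0.0]]
```

View pics/seat.png

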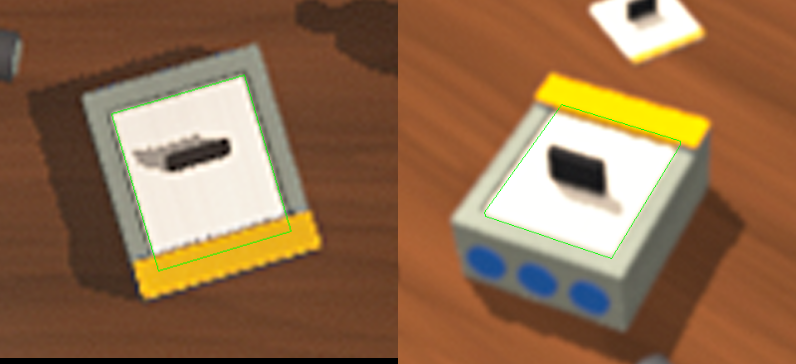

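The cover lies flat in its recess: the white plate matches the seated model's outline in both views, with its tongue edge hidden by the lip. Switch the red handle back on.

Emit:
jog_arm(deltas=[[[4,-5,27,0.3,0,0.3,0],[4,-5,27,0.3,0,0.3,0],[4,-5,27,0.3,0,0.3,0],[4,-5,25,0.3,0,0.3,0],[0,0,0,0,0,0,0]]])

```text
clock: 17.5
eef_pos: [0.5607, 0.2485, 0.1306]
tool_rot: [0.773, 0.634, 0.005, 0.001]
ft_force: [-0.4, -0.1, -0.5]
grip_width: 0.0001
```

```bash
python3 p.py red -.006 .012 .125 0 5 0
```

```text
goal [0.5744 0.3489 0.125 ]
t 17.5 tcp [0.5607 0.2485 0.1306] F [-0.4 -0.1 -0.5] w 0.0001
[[20.2, -1.3, 1.3, 0.1, -0.1, -0.1, 0.0], [20.2, -1.2, 1.2, 0.1, -0.1, -0.1, 0.0], [20.2, -1.2, 1.2, 0.1, -0.1, -0.1, 0.0], [20.2, -1.2, 1.2, 0.1, -0.1, -0.1, 0.0], [20.2, -1.1, 1.1, 0.1, -0.1, -0.1, 0.0]]
```

Emit:
jog_arm(deltas=[[[20,-1,1,0.1,0,0,0],[20,-1,1,0.1,0,0,0],[20,-1,1,0.1,0,0,0],[20,-1,1,0.1,0,0,0],[20,-1,1,0.1,0,0,0]]])

```text
clock: 18.0
eef_pos: [0.582, 0.3401, 0.1345]
tool_rot: [0.777, 0.629, 0.004, 0.0]
ft_force: [1.5, -0.5, 0.3]
grip_width: 0.0
```

Emit:
jog_arm(deltas=[[[0,0,0,0,0,0,0],[0,0,-35,0,0,0,0],[0,0,-45,0,0,0,0],[-30,0,-30,0,0,0,0],[-30,0,0,0,0,0,0]]])

```text
clock: 18.5
eef_pos: [0.5716, 0.278, 0.2518]
tool_rot: [0.776, 0.631, 0.006, 0.002]
ft_force: [0.2, 0.4, 0.5]
grip_width: -0.0001
```

Emit:
jog_arm(deltas=[[[-40,0,0,0,0,0,0],[-20,0,0,0,0,0,0],[0,0,0,0,0,0,0],[0,0,0,0,0,0,0]]])

```text
clock: 18.9
eef_pos: [0.5609, 0.2082, 0.2608]
tool_rot: [0.779, 0.627, 0.011, 0.006]
ft_force: [-0.2, 0.6, 1.0]
grip_width: 0.0001
```

```bash
python3 v.py fin scene 120 110 480 370; python3 t.py 0 0 0 0 1
```

```text
tongue in unit mm [-49.  273.7 250.5] yaw,tilt,roll deg [-29.1    1.37  -0.17]
t 18.95 tcp [0.561  0.2084 0.2608] F [-0.1  0.5 -0.1] w -0.0003
[[-180.1, 160.8, 254.2, 1.4, -0.2, -29.1, 5]]
```

View pics/fin.png

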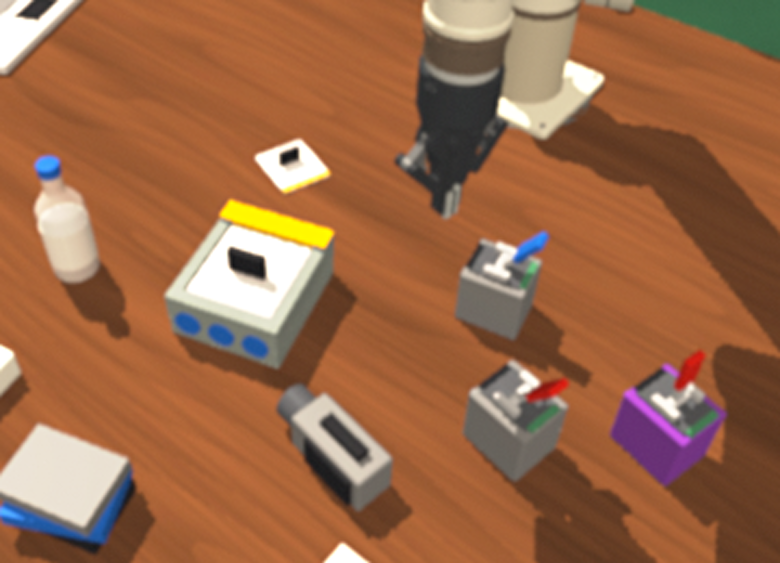

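Red leans to its green bar at (545,390), blue is still ON at (530,247), the cover is seated at (250,265), the bottle and camcorder look undisturbed, and the arm is clear. Handing in.

```bash
python3 -c "from workcell import *;print(job_done())"
```

```text
the job is handed in; nothing more can be done
None
```

The power unit is closed up and I've handed the job in at about 19 s of the 67 s limit. The hand-in reports no verdict, so my own checks are the only evidence.

- **What I did:** I pushed the red handle OFF. I gripped the larger cover by its bar, tilted it about 12° and slid its tongue under the lip until it met the back wall. I then rotated it flat, let go, and pushed the red handle back ON.
- **Last checks:** In the final picture the red and blue handles both lean to their green bars, and the arm is raised clear. The bottle and camcorder look undisturbed, though I did not re-measure them. In an earlier picture, taken after release and before I switched red back on, the plate's outline matched the flat, seated model in both views. At the end of lowering, before release, the arm's pose put the tongue at x −65.0, y −0.1, z 62.9 mm in the unit's frame, with the plate tilted 0.14°.
- **Disagreement:** The tongue stopped against the back wall at an estimated −65.2 mm, where about −66.5 mm was expected. That leaves a bias of about 1.3 mm in the camera-based estimate, well within the tolerance. I planned to back off about 1.5 mm from the wall, but the plate only moved about 0.2 to 0.4 mm.

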